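# Put the pastry cutter back in the hole it fits

## Robot

A 6-joint arm with a two-finger parallel gripper is mounted at the origin on the work surface. World frame = base frame: x ahead of the robot, y to its left, z up, the work surface at z = 0. Lengths are in mm, angles in rad, forces in N, time in s.
With the tool pointing down it reaches from about 275 to 750 mm from the base axis. Payload 10.2 kg.
Tool frame: the origin (TCP) lies midway between the tips of the shut fingers; the grasp point (between the pads) lies 19 mm behind it; z points along the fingers, y is the line along which they close (so a half turn about z gives the same grasp; the last joint's range is limited). The gripper opens to 88 mm and grips with 3 to 60 N. Pads are 18 mm wide; open, the fingers measure 123 mm over their backs; the gripper's body (75 mm by 187 mm) begins 45 mm behind the grasp point.
Start: joints at [0.947, 0.313, 1.498, -0, 1.331, -0.223], TCP at [204.844, 483.394, 238.72] pointing down, gripper open.
Joint ranges: [-2.94, 2.94], [-0.97, 2.17], [0.19, 2.56], [-1.23, 4.37], [0.02, 3.11], [-2.88, 2.88]. Speed limits (rad/s): [2.39, 2.39, 3.01, 3.14, 3.14, 3.14].

## Interface

Orientations are given as a 3x3 rotation matrix whose columns are the frame's x, y, z axes.
In Python, from workcell import manip gives the robot as it stands.
- The arm moves only by the tool send_rows, never from a script. Its argument "series" is a list of rows, each an object of numbers: "x", "y", "z": the shift along the tool's x, y, z in cm; "yaw": the turn about the tool's z in rad. In form: [{"x": .., "y": .., "z": .., "yaw": ..}, ...]. A call has 1 to 8 rows; each row shifts and turns the commanded pose from where the row before left it, along the tool's axes as they then stand; what a row does not reach is not made up. A row lasts 1/8 s, in which the tool goes at most 62.5 mm and 10.7 degrees, less where a joint would pass 70% of its speed; a pose out of reach is approached as far as the arm can. A call is refused whole if a number of a shift passes 6.25 or a number of a turn 0.188, either way. A call with a gripper value outside its range is refused whole. "claw" is the opening, from -1 (shut) to 1 (fully open), set as the call begins (left out, the last holds). The fingers move at their own pace and stop on an object; "grip_force" is the grip in N (left out, the last holds). Time passes only in rows, so rows that do not move let the fingers close. It gives the time, the measured TCP pose, the force, the opening and the grip force at its end, in the units of the state.
- manip.observe(): the state, without advancing time (a new reading comes with each control period).
- manip.grab_frame(name): name is "scene" or "top" or "wrist"; returns a dict with "image" (420x560x3 uint8, blue, green, red), "camera_matrix" (3x3 intrinsics, pixels), "pose" (4x4, takes a point from camera to world coordinates). Camera axes: x right, y down, z forward; pixel columns grow to the right and rows downward; lengths in mm; the calibration is good to about 2 mm. The wrist camera is an equidistant fisheye: a pixel r from the principal point sees the ray r / f radians off the axis. A picture is of the moment at which its call begins. There is no depth.
- manip.finish_job(): hands the job in; it is judged then, once.
The state is a dict: "time_s": time; "joint_positions": joint angles; "dq": joint speeds; "effort": joint torques, N m; "position": TCP position; "tool_rot": TCP orientation; "contact_force": force on the tool from outside, world axes, zero at the start; "moment": the same for the moment, N m; "grip_width": finger opening in mm; "gripper_force": force on a finger pad.
Only numpy, scipy, OpenCV 4.12 (cv2) and the standard library are available. Lean on these libraries where they do the work, as an engineer would, in place of code of your own. Each camera call takes 0.05 s, during which the arm holds its last target. There are 200 camera calls.

## Task

Put the middle-sized of the three round pastry cutters that stand on the table back, foot down, in the hole of the graded rack that fits it. Feel gently for the hole, for the steel block does not always lie in the same place in its wooden tray, then press the cutter down against the stiff cork plug until its collar sits flat on the steel, and let go. Never lean hard on the rack, and leave everything else where it stands.

Things in the scene. Friction and masses are not known exactly. Their poses are not given: they have to be found in the camera images.
- cutter38_mid (a point): round pastry cutter standing upright, the middle-sized of the three and the one to put away: point on its axis, half-way up its 74 mm. From below: steel body 38 mm across, 30 mm tall, bevelled 1.5 mm at the foot; steel collar 46 mm across, 4 mm thick; wooden knob 24 mm across, 40 mm tall, to take it by (its middle 17 mm above this point). z up; about 0.14 kg
- cutter32_mid (a point): round pastry cutter standing upright, the smallest of the three; leave it: point on its axis, half-way up its 74 mm. From below: steel body 32 mm across, 30 mm tall, bevelled 1.5 mm at the foot; steel collar 40 mm across, 4 mm thick; wooden knob 24 mm across, 40 mm tall, to take it by (its middle 17 mm above this point). z up; about 0.14 kg
- cutter44_mid (a point): round pastry cutter standing upright, the largest of the three; leave it: point on its axis, half-way up its 74 mm. From below: steel body 44 mm across, 30 mm tall, bevelled 1.5 mm at the foot; steel collar 52 mm across, 4 mm thick; wooden knob 24 mm across, 40 mm tall, to take it by (its middle 17 mm above this point). z up; about 0.14 kg
- rack: graded rack fixed to the table: wooden tray 78 x 312 mm (x, y), and in it a steel block 64 x 270 mm, its top 54 mm above the table, with five upright round holes for 20, 26, 32, 38 and 44 mm in this order towards +y, 52 mm apart, each 1 mm wider than its cutter. Origin: centre of the tray's underside; y along the row, z up. Do not press on it with more than 40 N
- place38 (a point): point of the wooden tray, level with the steel block's top, where the middle of the 38 mm hole would be if the block were pushed against the tray's -y end. The block is 26 mm shorter than the tray inside and lies 3 to 23 mm off that end: the hole is that far from this point along the rack's +y (and 0 along x), unmeasured, to be felt or seen. Stiff fit: over 20 N to shift it
- plug38 (a joint): how far the cork plug in the 38 mm hole is pushed down, in m: 0 = up, with its top 14 mm below the mouth of the hole; 0.016 when a cutter is fully home. It slides stiffly (about 7 N, no spring: it stays where it is pushed; 0.018 is its stop). The other holes have the same plugs
- mug: white mug, 80 mm across, 90 mm tall; origin at the centre of its underside; a bystander
- jar: amber jar, 68 mm across, 100 mm tall; origin at the centre of its underside; a bystander
- shaker: small glass shaker, 40 mm across, 90 mm tall; origin at the centre of its underside; a bystander
- spatula: spatula lying flat on the table along its x; a bystander
- dish: white bowl, 100 mm across, 45 mm tall; origin at the centre of its underside; a bystander
Not all that is in view belongs to the job. What is shaped like the part that bears cutter38_mid but blue is not meant.

How it is judged:
By the outcome, as a careful person would: the job done as asked, in the order asked, and still so for the second after the job is handed in, with the robot touching nothing.
It also fails if it takes over 61 s, if anything falls off the work surface, if the arm or the gripper's body presses on something with over 40 N, if the wrist force passes 120 N, or if a joint passes its speed limit or range.

## Working session

There is one attempt and no reset: what is moved stays moved. The work goes in short steps, Python scripts to look and compute and a tool call to move; the robot and the scene stay as the last step left them, time stands still between calls to the robot, and variables do not carry over. Pictures are saved under pics/ and viewed, at most 10 in all, crops included, and the job is handed in when it is done.

Besides the shell and the picture viewer there is one more tool, called after "Emit:" in YAML: its name, and indented under it one key for each argument. send_rows: Moves the arm, as the interface text tells. Its arguments: {"type":"object","properties":{"series":{"type":"array"},"claw":{"type":"number"},"grip_force":{"type":"number"}},"required":["series"]}

```bash
mkdir -p pics; python3 - <<'E'
from workcell import manip
import cv2,pickle
s=manip.observe();print(s)
for n in("top","scene"):
    f=manip.grab_frame(n);cv2.imwrite(f"pics/{n}0.png",f["image"]);pickle.dump(f,open(f"{n}0.pkl","wb"));print(f["camera_matrix"],f["pose"])
E
```

```text
{'time_s': 0.0, 'joint_positions': array([ 9.46585300e-01,  3.13430625e-01,  1.49841736e+00,  1.61385348e-05,
        1.33099360e+00, -2.23394913e-01]), 'dq': array([ 0.00111951,  0.00010074,  0.00050575,  0.00094075, -0.00209221,
       -0.00073097]), 'effort': array([ 2.49715755e-03, -4.02210760e+01, -2.52279890e+01,  6.95373653e-02,
        3.51789279e-02, -9.61799651e-05]), 'position': array([204.70128657, 483.1893476 , 238.17840767]), 'tool_rot': array([[-9.20741270e-01,  3.90172991e-01, -7.42667225e-04],
       [ 3.90173588e-01,  9.20740768e-01, -1.00425076e-03],
       [ 2.91972470e-04, -1.21442425e-03, -9.99999220e-01]]), 'contact_force': array([-0.14218457, -0.59122922, -0.17174436]), 'moment': array([-0.03491061, -0.00095087,  0.00229515]), 'gripper_force': 0.0, 'grip_width': 88.19733706578644}
[[426.18128763   0.         278.19732735]
 [  0.         426.18128763 206.53846377]
 [  0.           0.           1.        ]] [[-8.56155373e-03 -9.89734299e-01  1.42662946e-01  4.15585995e+02]
 [-9.99502130e-01  1.28027166e-02  2.88371763e-02  3.74143607e+00]
 [-3.03676158e-02 -1.42345028e-01 -9.89351152e-01  9.58449700e+02]
 [ 0.00000000e+00  0.00000000e+00  0.00000000e+00  1.00000000e+00]]
[[459.05939783   0.         284.2049139 ]
 [  0.         459.05939783 206.47618758]
 [  0.           0.           1.        ]] [[-4.67520440e-02  7.76245643e-01 -6.28694638e-01  1.15889414e+03]
 [ 9.98860165e-01  3.02654538e-02 -3.69103319e-02  5.34280638e+01]
 [-9.62375580e-03 -6.29703663e-01 -7.76775823e-01  8.27347154e+02]
 [ 0.00000000e+00  0.00000000e+00  0.00000000e+00  1.00000000e+00]]
```

View pics/top0.png

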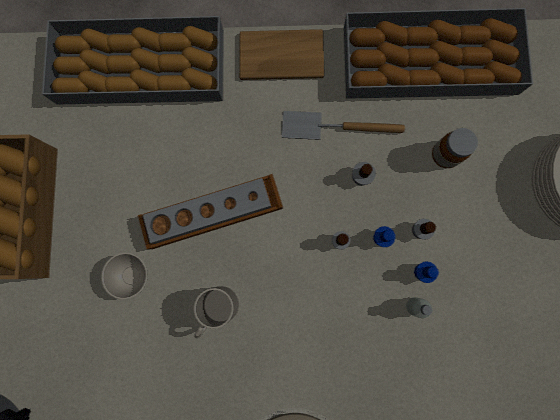

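View pics/scene0.png

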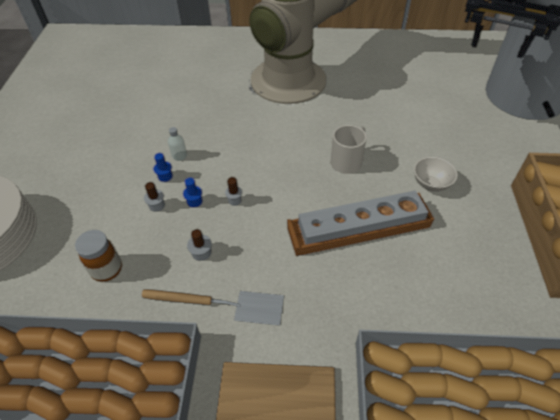

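The top view shows red-brown-knobbed cutters at about (362,172), (342,240) and (425,229), and blue decoys at (384,237) and (427,272). The rack's largest hole is at (161,224) and the 38 mm hole at (184,217). The scene view shows the same cutters at (200,243), (232,190) and (154,195). Next I'll zoom in for the sizes.

```bash
cat > h.py <<'E'
import numpy as np,cv2
def cast(f,uv,z):
    K,P=f["camera_matrix"],f["pose"]
    d=P[:3,:3]@np.linalg.solve(K,[uv[0],uv[1],1.]);o=P[:3,3]
    return o+d*(z-o[2])/d[2]
def proj(f,p):
    K,P=f["camera_matrix"],f["pose"];c=K@(P[:3,:3].T@(np.array(p)-P[:3,3]));return c[:2]/c[2]
def ncast(f,uv):
    P=f["pose"];d=P[:3,:3]@np.linalg.solve(f["camera_matrix"],[uv[0],uv[1],1.]);return P[:3,3],d/np.linalg.norm(d)
def tri(f,a,g,b):
    A=np.zeros((3,3));y=np.zeros(3);L=[]
    for o,d in(ncast(f,a),ncast(g,b)):
        M=np.eye(3)-np.outer(d,d);A+=M;y+=M@o;L.append((o,M))
    x=np.linalg.solve(A,y);return x,[np.linalg.norm(M@(x-o)) for o,M in L]
E
python3 - <<'E'
import pickle,numpy as np,cv2
from h import *
t=pickle.load(open("top0.pkl","rb"));s=pickle.load(open("scene0.pkl","rb"))
a=cv2.resize(t["image"][150:290,320:450],None,fx=4,fy=4,interpolation=cv2.INTER_CUBIC)
b=cv2.resize(s["image"][140:275,130:260],None,fx=4,fy=4,interpolation=cv2.INTER_CUBIC)
c=np.zeros((560,1050,3),np.uint8);c[:560,:520]=a;c[:540,525:1045]=b
cv2.imwrite("pics/z1.png",cv2.resize(c,(800,427),interpolation=cv2.INTER_AREA))
r=cv2.resize(t["image"][165:260,130:290],None,fx=5,fy=5,interpolation=cv2.INTER_CUBIC);cv2.imwrite("pics/z2.png",r)
# knob masks
for f,roi in((t,(150,290,320,450)),(s,(140,275,130,260))):
    im=f["image"];h=cv2.cvtColor(im,cv2.COLOR_BGR2HSV)
    m=((h[...,0]<15)&(h[...,1]>110)&(h[...,2]>20)).astype(np.uint8)
    k=np.zeros_like(m);k[roi[0]:roi[1],roi[2]:roi[3]]=1
    n,_,st,ce=cv2.connectedComponentsWithStats(m*k)
    for i in range(1,n):
        if st[i,4]>15: print(st[i],ce[i].round(1),cast(f,ce[i],54).round(1))
E
```

```text
[441 150   9   7  29] [445.7 152.3] [ 659.6 -332.5   54. ]
[361 164  11  10  66] [366.6 168.6] [ 626.3 -161.6   54. ]
[425 222  11  10  71] [430.1 226.6] [ 499.2 -289.8   54. ]
[338 234  10  10  70] [343.  238.4] [ 476.2 -106.3   54. ]
[228 178   9  15 103] [232.2 185. ] [ 475.3 -103.6   54. ]
[146 183  11  16 109] [151.  190.2] [ 497.6 -283.9   54. ]
[192 230  11  17 131] [197.2 237.8] [ 622.8 -158.6   54. ]
```

View pics/z1.png

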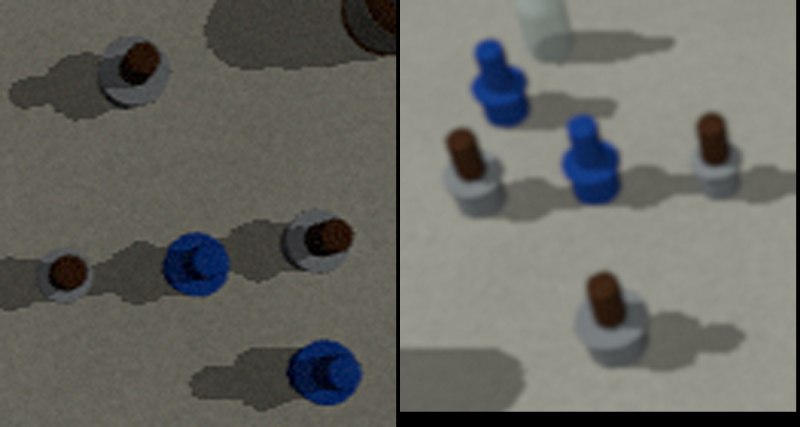

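View pics/z2.png

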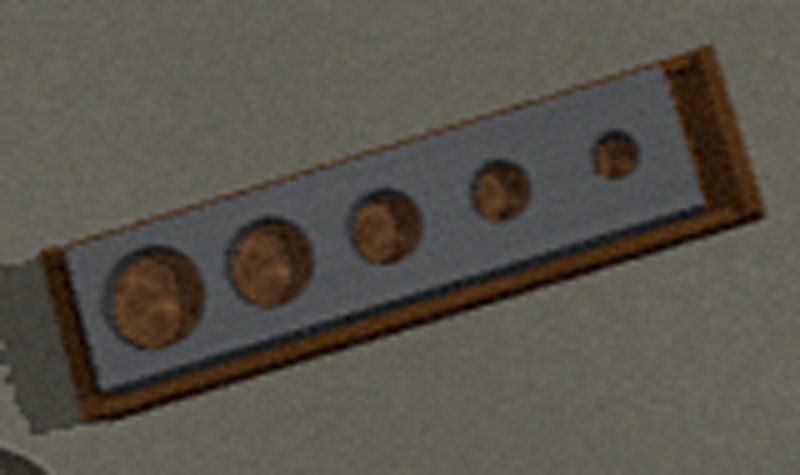

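The collars measure about 37, 47 and 50 mm, so the middle cutter is the one at top-view pixel (425,229), near (499,-288). The zoomed rack shows the 38 mm hole at original pixel (184,217). Next I measure these more exactly.

```bash
python3 - <<'E'
import pickle,numpy as np,cv2
from h import *
t=pickle.load(open("top0.pkl","rb"));s=pickle.load(open("scene0.pkl","rb"))
print("mid knob",*tri(t,(430.1,226.6),s,(151.0,190.2)))
im=t["image"];b=im.astype(int)
# blue
h=cv2.cvtColor(im,cv2.COLOR_BGR2HSV);m=((h[...,0]>105)&(h[...,0]<130)&(h[...,1]>150)).astype(np.uint8)
n,_,st,ce=cv2.connectedComponentsWithStats(m)
for i in range(1,n):
    if st[i,4]>50:print("blue",cast(t,ce[i],35).round(0))
def holes(f,roi):
    S=6;c=cv2.resize(f["image"][roi[0]:roi[1],roi[2]:roi[3]],None,fx=S,fy=S,interpolation=cv2.INTER_CUBIC).astype(int)
    m=((c[...,2]-c[...,0])>0).astype(np.uint8)
    m=cv2.morphologyEx(m,cv2.MORPH_OPEN,np.ones((5,5)))
    cs,_=cv2.findContours(m,cv2.RETR_LIST,cv2.CHAIN_APPROX_NONE);o=[]
    for k in cs:
        A=cv2.contourArea(k)
        if 500<A<14000:
            e=cv2.fitEllipse(k)
            if e[1][0]/e[1][1]>.5:
                uv=((e[0][0]+.5)/S-.5+roi[2],(e[0][1]+.5)/S-.5+roi[0]);o.append((uv,np.array(e[1])/S,cast(f,uv,54)))
    return sorted(o,key=lambda q:q[2][1])
for f,r in((t,(165,260,130,290)),(s,(185,255,280,440))):
    for q in holes(f,r):print(np.round(q[0],1),q[1].round(1),q[2].round(1))
# wooden tray corners (top view), low-res mask
E
```

```text
mid knob [ 498.59318273 -286.28656498   55.5853024 ] [np.float64(2.892652944113795), np.float64(2.892652944113701)]
blue [ 481. -197.   35.]
blue [ 405. -282.   35.]
[252.5 196.3] [8.8 9.9] [569.1  85.2  54. ]
[229.9 203.3] [11.5 12.3] [554.4 134.2  54. ]
[207.  210.5] [14.1 15.3] [539.4 183.5  54. ]
[184.  217.6] [16.5 18.1] [524.7 233.   54. ]
[161.1 224.6] [18.7 20.9] [510.1 282.3  54. ]
[316.1 224.3] [4.8 9.1] [578.5  85.9  54. ]
[339.5 219.5] [ 6.9 11.8] [563.8 135.2  54. ]
[362.5 214.8] [ 8.9 14.7] [549.3 184.6  54. ]
[385.3 210.2] [10.8 17.5] [534.7 234.3  54. ]
[407.6 205.6] [12.4 20.5] [520.1 283.5  54. ]
```

Emit:
send_rows:
  series:
    - {"x": -4.1, "y": -4.2}
    - {"x": -4.1, "y": -4.2}
    - {"x": -4.1, "y": -4.2}
    - {"x": -4.1, "y": -4.2}
    - {"x": -4.1, "y": -4.2}
    - {"x": -4.1, "y": -4.2}
    - {"x": -4.1, "y": -4.2}
    - {"x": -4.1, "y": -4.2}

```text
validation failed for argument at $.se...
```

Emit:
send_rows:
  series:
    - {"x": -4.1, "y": -4.2, "z": 0.5}
    - {"x": -4.1, "y": -4.2, "z": 0.5}
    - {"x": -4.1, "y": -4.2, "z": 1}
    - {"x": -4.1, "y": -4.2, "z": 1}
    - {"x": -4.1, "y": -4.2, "z": 1}
    - {"x": -3.9, "y": -4.2, "z": 1, "yaw": -0.173}
    - {"yaw": -0.173, "z": 2}
    - {"yaw": -0.173, "z": 2}
  claw: 0.2

```text
validation failed for argument at $.se...
```

Emit:
send_rows:
  series:
    - {"yaw": -0.173}
    - {}

```text
validation failed for argument at $.se...
```

```bash
python3 - <<'E'
from workcell import manip
import cv2,pickle,numpy as np
s=manip.observe();print(s["position"],s["tool_rot"],s["joint_positions"],s["time_s"],s["grip_width"],s["contact_force"])
f=manip.grab_frame("wrist");cv2.imwrite("pics/w1.png",f["image"]);pickle.dump(f,open("w1.pkl","wb"));print(f["camera_matrix"],f["pose"])
E
```

```text
[204.71135351 483.22232162 238.24647734] [[-9.20755870e-01  3.90138739e-01 -6.26445580e-04]
 [ 3.90139166e-01  9.20755508e-01 -8.52000695e-04]
 [ 2.44404742e-04 -1.02888560e-03 -9.99999441e-01]] [ 9.46609562e-01  3.13353234e-01  1.49834170e+00  1.06868531e-05
  1.33095518e+00 -2.23406691e-01] 0.1 88.5892266237083 [-0.04176322 -0.65350956 -0.8314628 ]
[[325.1922621    0.         272.31877656]
 [  0.         325.1922621  209.97638195]
 [  0.           0.           1.        ]] [[ 3.89993279e-01  8.77436033e-01  2.79304941e-01  1.31886440e+02]
 [ 9.20817279e-01 -3.71328580e-01 -1.19208321e-01  5.14788362e+02]
 [-8.83769111e-04  3.03679260e-01 -9.52773911e-01  3.85068597e+02]
 [ 0.00000000e+00  0.00000000e+00  0.00000000e+00  1.00000000e+00]]
```

View pics/w1.png

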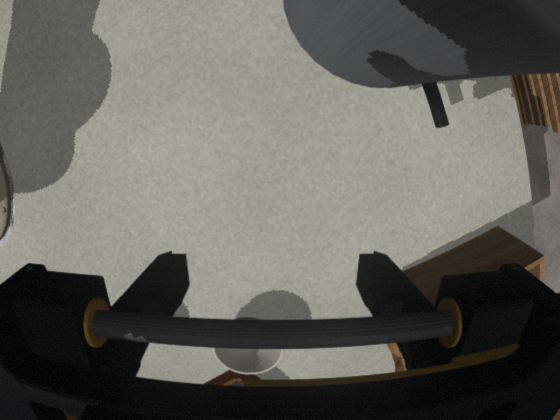

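The wrist picture shows the start pose, with the fingers at (180,270) and (370,270): no move was made because the rows were rejected. Every row must carry all four keys.

Emit:
send_rows:
  series:
    - {"x": -4.1, "y": -4.2, "z": 0, "yaw": 0}
    - {"x": -4.1, "y": -4.2, "z": 0, "yaw": 0}
    - {"x": -4.1, "y": -4.2, "z": 0, "yaw": 0}
    - {"x": -4.1, "y": -4.2, "z": 0, "yaw": 0}
    - {"x": -4.1, "y": -4.2, "z": 0, "yaw": 0}
    - {"x": -4.1, "y": -4.2, "z": 0, "yaw": 0}
    - {"x": -4.1, "y": -4.2, "z": 0, "yaw": 0}
    - {"x": -4.1, "y": -4.2, "z": 0, "yaw": 0}

```text
time_s: 1.15
position: [376.0, 44.1, 238.8]
tool_rot: [[-0.921, 0.39, 0.001], [0.39, 0.921, 0.0], [-0.0, 0.0, -1.0]]
contact_force: [1.3, 0.6, -0.1]
grip_width: 88.0
gripper_force: 0.0
```

Emit:
send_rows:
  series:
    - {"x": -4.05, "y": -4.3, "z": 0.5, "yaw": 0}
    - {"x": -4.05, "y": -4.3, "z": 1, "yaw": 0}
    - {"x": -4.05, "y": -4.3, "z": 1, "yaw": 0}
    - {"x": -4.05, "y": -4.3, "z": 1, "yaw": 0}
    - {"x": -4.05, "y": -4.3, "z": 1, "yaw": 0}
    - {"x": -4.05, "y": -4.3, "z": 1, "yaw": -0.173}
    - {"x": 0, "y": 0, "z": 2, "yaw": -0.173}
    - {"x": 0, "y": 0, "z": 1, "yaw": -0.173}
  claw: 0.2

```text
time_s: 2.15
position: [498.4, -286.6, 152.0]
tool_rot: [[-0.992, -0.123, -0.002], [-0.123, 0.992, 0.002], [0.002, 0.002, -1.0]]
contact_force: [-0.4, -0.4, 1.0]
grip_width: 52.8
gripper_force: 0.0
```

Emit:
send_rows:
  series:
    - {"x": 0, "y": 0, "z": 0, "yaw": -0.173}
    - {"x": 0, "y": 0, "z": 0, "yaw": 0}

```text
time_s: 2.4
position: [498.8, -286.3, 153.4]
tool_rot: [[-0.958, -0.286, -0.0], [-0.286, 0.958, 0.0], [0.0, 0.0, -1.0]]
contact_force: [-0.4, -0.5, -0.7]
grip_width: 53.3
gripper_force: 0.0
```

```bash
python3 - <<'E'
from workcell import manip
import cv2,pickle,numpy as np
s=manip.observe();print(s["position"],s["tool_rot"],s["joint_positions"],s["time_s"],s["grip_width"],s["contact_force"])
f=manip.grab_frame("wrist");cv2.imwrite("pics/w2.png",f["image"]);pickle.dump(f,open("w2.pkl","wb"));print(f["pose"])
E
```

```text
[ 498.77452489 -286.25585519  153.44835782] [[-9.58350950e-01 -2.85592899e-01 -3.90869211e-04]
 [-2.85593044e-01  9.58350909e-01  3.85958984e-04]
 [ 2.64362718e-04  4.81513687e-04 -9.99999849e-01]] [-7.24670941e-01  4.98002505e-01  1.45818485e+00  3.22286194e-05
  1.18595380e+00 -2.58510451e+00] 2.4 53.2873555166246 [-0.39702022 -0.47626777 -0.72234242]
[[-2.85751907e-01  9.13078670e-01  2.90917841e-01  4.22934450e+02]
 [ 9.58303314e-01  2.72019683e-01  8.75217153e-02 -3.08214139e+02]
 [ 7.78832567e-04  3.03797028e-01 -9.52736458e-01  3.00283578e+02]
 [ 0.00000000e+00  0.00000000e+00  0.00000000e+00  1.00000000e+00]]
```

View pics/w2.png

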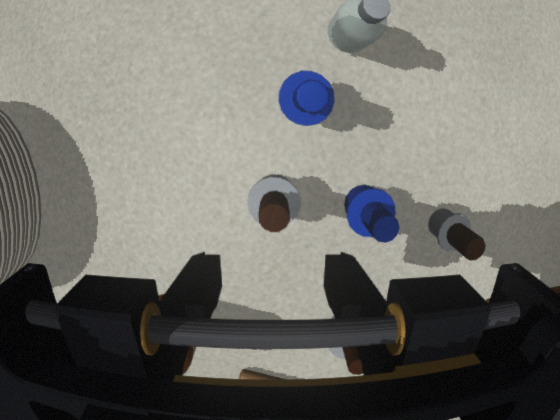

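The wrist view shows the target cutter's knob at (274,212), laterally centred between the fingers at (205,275) and (340,275). Now I get its axis position from the collar and knob.

```bash
cat >> h.py <<'E'
def fcast(f,uv,z):
    K,P=f["camera_matrix"],f["pose"];d=(np.array(uv)-K[:2,2])/K[0,0];r=np.linalg.norm(d)
    v=P[:3,:3]@np.array([*(np.sin(r)*d/r),np.cos(r)]);o=P[:3,3];return o+v*(z-o[2])/v[2]
def fproj(f,p):
    K,P=f["camera_matrix"],f["pose"];c=P[:3,:3].T@(np.array(p,float)-P[:3,3]);r=np.hypot(c[0],c[1]);return K[:2,2]+K[0,0]*np.arctan2(r,c[2])*c[:2]/r
E
python3 - <<'E'
import pickle
from h import *
f=pickle.load(open("w2.pkl","rb"));im=f["image"];h=cv2.cvtColor(im,cv2.COLOR_BGR2HSV)
m=((h[...,0]<15)&(h[...,1]>110)).astype(np.uint8);m[:170]=0;m[245:]=0;m[:,:240]=0;m[:,310:]=0
n,_,st,ce=cv2.connectedComponentsWithStats(m);print(st,ce)
i=1+st[1:,4].argmax();x,y,w,hh,_=st[i]
print("bottom edge",fcast(f,(x+w/2-.5,y+hh),74),"top edge",fcast(f,(x+w/2-.5,y),74))
print("centroid",fcast(f,ce[i],58))
cx=x+w/2-.5
# expected extents for candidate axis
for p in((498.6,-286.3),(497,-287),(500,-286)):
    pts=np.array([fproj(f,(p[0]+12*np.cos(a),p[1]+12*np.sin(a),z)) for a in np.linspace(0,6.28,60) for z in(34,74)]);print(p,pts.min(0),pts.max(0))
E
```

```text
[[     0      0    560    420 235113]
 [   260    207      7      9     17]
 [   275    206      4      5      7]
 [   268    208      1      1      1]
 [   273    208      1      1      1]
 [   281    209      1      1      1]
 [   268    210      1      1      1]
 [   272    210      6      7     12]
 [   281    211      1      1      1]
 [   284    211      1      1      1]
 [   270    212      1      2      2]
 [   279    212      1      1      1]
 [   267    214      1      1      1]
 [   271    215      2      1      2]
 [   282    215      2      2      2]
 [   261    216      2      1      2]
 [   266    216      1      1      1]
 [   268    216      1      1      1]
 [   273    217      2      2      2]
 [   277    218      1      1      1]
 [   262    221      1      1      1]
 [   267    221      1      2      2]
 [   270    220      4      3      5]
 [   275    221      2      3      3]
 [   279    220      1      1      1]
 [   279    223      2      3      4]
 [   268    224      1      1      1]
 [   273    224      2      2      2]
 [   277    225      2      4      4
[... 715 characters left out ...]
.        ]
 [267.         221.5       ]
 [271.6        220.8       ]
 [275.66666667 222.        ]
 [279.         220.        ]
 [279.5        224.25      ]
 [268.         224.        ]
 [273.5        224.5       ]
 [277.25       226.5       ]
 [265.         226.        ]
 [269.75       226.75      ]
 [273.         227.5       ]]
bottom edge [ 498.43866109 -292.66306304   74.        ] top edge [ 491.78741823 -294.58284265   74.        ]
centroid [ 499.83932515 -292.31591495   58.        ]
(498.6, -286.3) [254.96388429 189.49892056] [287.50178861 233.64974648]
(497, -287) [254.63410809 187.5044317 ] [287.24640043 231.4984344 ]
(500, -286) [254.84500563 191.1368556 ] [287.32057154 235.41286087]
```

```bash
python3 - <<'E'
import pickle
from h import *
f=pickle.load(open("w2.pkl","rb"));im=cv2.GaussianBlur(f["image"],(3,3),0).astype(int)
m=((im[...,2]-im[...,0]>12)&(im[...,2]<85)).astype(np.uint8);m[:170]=0;m[245:]=0;m[:,:240]=0;m[:,310:]=0
m=cv2.morphologyEx(m,cv2.MORPH_CLOSE,np.ones((5,5)))
n,_,st,ce=cv2.connectedComponentsWithStats(m);i=1+st[1:,4].argmax();print(st[i],ce[i])
x,y,w,hh,_=st[i]
from scipy.optimize import least_squares
def ext(p):
    pts=np.array([fproj(f,(p[0]+12*np.cos(a),p[1]+12*np.sin(a),z)) for a in np.linspace(0,6.28,60) for z in(34,74)]);return pts
r=least_squares(lambda p:[*(ext(p)[:,0].min()-x+.5,ext(p)[:,0].max()-x-w+.5),ext(p)[:,1].max()-y-hh+.5],[497,-286]);print(r.x,r.fun)
E
```

```text
[259 195  30  36 742] [272.62398922 214.71967655]
[ 495.7290717  -285.41241091] [-1.3235391   1.3235595   0.04540048]
```

Emit:
send_rows:
  series:
    - {"x": 0.15, "y": 0.1, "z": 3, "yaw": 0}
    - {"x": 0, "y": 0, "z": 4, "yaw": 0}
    - {"x": 0, "y": 0, "z": 3, "yaw": 0}
    - {"x": 0, "y": 0, "z": 1.4, "yaw": 0}
    - {"x": 0, "y": 0, "z": 0, "yaw": 0}

```text
time_s: 3.08
position: [497.1, -285.7, 39.6]
tool_rot: [[-0.958, -0.286, -0.0], [-0.286, 0.958, 0.0], [0.0, 0.001, -1.0]]
contact_force: [-0.7, 0.0, -0.2]
grip_width: 53.0
gripper_force: 0.0
```

Emit:
send_rows:
  series:
    - {"x": 0, "y": 0, "z": 0, "yaw": 0}
    - {"x": 0, "y": 0, "z": 0, "yaw": 0}
    - {"x": 0, "y": 0, "z": 0, "yaw": 0}
    - {"x": 0, "y": 0, "z": 0, "yaw": 0}
    - {"x": 0, "y": 0, "z": 0, "yaw": 0}
    - {"x": 0, "y": 0, "z": 0, "yaw": 0}
  claw: -1
  grip_force: 45

```text
time_s: 3.82
position: [497.3, -285.8, 40.2]
tool_rot: [[-0.958, -0.287, 0.0], [-0.287, 0.958, -0.0], [-0.0, -0.0, -1.0]]
contact_force: [0.3, 0.3, 5.2]
grip_width: 22.8
gripper_force: 45.0
```

Emit:
send_rows:
  series:
    - {"x": 0, "y": 0, "z": -2, "yaw": 0}
    - {"x": 0, "y": 0, "z": -5, "yaw": 0}
    - {"x": 0, "y": 0, "z": -4, "yaw": 0}
    - {"x": -1.3, "y": 2.4, "z": 0, "yaw": 0}
    - {"x": -2.6, "y": 4.9, "z": 0, "yaw": 0}
    - {"x": -2.6, "y": 4.9, "z": 0, "yaw": 0}
    - {"x": -2.6, "y": 4.9, "z": 0, "yaw": 0}
    - {"x": -2.6, "y": 4.9, "z": 0, "yaw": 0}

```text
time_s: 4.82
position: [546.0, -39.7, 149.4]
tool_rot: [[-0.958, -0.287, -0.0], [-0.287, 0.958, 0.0], [0.0, 0.0, -1.0]]
contact_force: [0.9, -0.1, -1.5]
grip_width: 22.6
gripper_force: 45.0
```

Emit:
send_rows:
  series:
    - {"x": -2.6, "y": 4.9, "z": 0, "yaw": 0}
    - {"x": -2.6, "y": 4.9, "z": 0, "yaw": 0}
    - {"x": -2.6, "y": 4.9, "z": 0, "yaw": 0}
    - {"x": -2.6, "y": 4.9, "z": 0, "yaw": 0}
    - {"x": -2.6, "y": 4.9, "z": 0, "yaw": 0}
    - {"x": -1.3, "y": 2.4, "z": 0, "yaw": 0}
    - {"x": 0, "y": 0, "z": 0, "yaw": 0}
    - {"x": 0, "y": 0, "z": 0, "yaw": 0}

```text
time_s: 5.82
position: [605.6, 256.4, 149.3]
tool_rot: [[-0.958, -0.287, -0.001], [-0.287, 0.958, -0.001], [0.001, -0.0, -1.0]]
contact_force: [-0.5, 0.0, -1.3]
grip_width: 22.9
gripper_force: 45.0
```

```bash
python3 - <<'E'
from workcell import manip
import cv2,pickle,numpy as np
s=manip.observe();print(s["position"],s["joint_positions"],s["time_s"],s["grip_width"],s["contact_force"])
f=manip.grab_frame("wrist");cv2.imwrite("pics/w3.png",f["image"]);pickle.dump((f,s),open("w3.pkl","wb"));print(f["pose"])
E
```

```text
[605.63234072 256.37700994 149.29867418] [ 2.22803867e-01  6.79043167e-01  1.16727351e+00 -3.51089975e-04
  1.29622814e+00 -1.63851907e+00] 5.825 22.864517179551072 [-0.5194441   0.01956396 -1.28149491]
[[-2.86744737e-01  9.12932470e-01  2.90399313e-01  5.29882328e+02]
 [ 9.58007023e-01  2.73245423e-01  8.69452910e-02  2.34474181e+02]
 [ 2.48962534e-05  3.03135686e-01 -9.52947404e-01  2.96179952e+02]
 [ 0.00000000e+00  0.00000000e+00  0.00000000e+00  1.00000000e+00]]
```

View pics/w3.png

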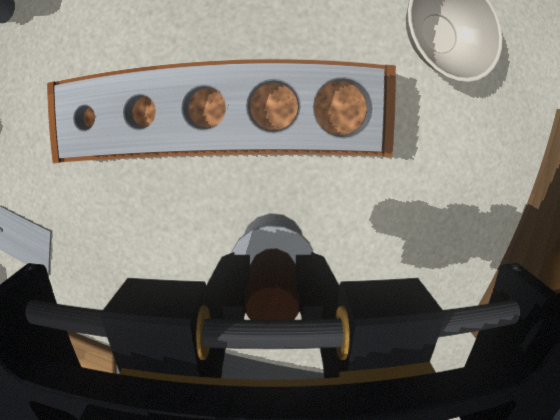

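The wrist view shows the rack with the 38 mm hole at about (274,106), and the held cutter's collar at (272,240) with its body edge at (272,217). Next I fit the hole mouths.

```bash
python3 - <<'E'
import pickle
from h import *
f,s=pickle.load(open("w3.pkl","rb"));im=f["image"];S=4
c=cv2.GaussianBlur(cv2.resize(im,None,fx=S,fy=S,interpolation=cv2.INTER_CUBIC),(7,7),0).astype(int)
m=((c[...,0]<c[...,2]+8)|(c.sum(2)<300)).astype(np.uint8)
m[:75*S]=0;m[145*S:]=0;m[:,:62*S]=0;m[:,380*S:]=0
cs,_=cv2.findContours(m,cv2.RETR_EXTERNAL,cv2.CHAIN_APPROX_NONE);H=[]
for k in cs:
    if cv2.contourArea(k)<2500:continue
    k=cv2.convexHull(k)[:,0].astype(float);k=(k+.5)/S-.5
    P=np.array([fcast(f,q,54)[:2] for q in k]).astype(np.float32)
    e=cv2.fitEllipse(P);H.append(e);
H.sort(key=lambda e:e[0][1])
for e in H:print(np.round(e[0],1),np.round(e[1],1))
X=np.array([e[0] for e in H]);d=X[-1]-X[0];print(d/np.linalg.norm(d),np.linalg.norm(d)/4, np.diff(X,axis=0))
R=s["tool_rot"];
# collar edges laterally & body edge: gray level profile along column 272 and row 240
print(im[200:262,272].sum(1)); 
print(np.round(fproj(f,(605.6-.958*0,256.4,109)),1))
for p,r,z in((s["position"],19,109.3),(s["position"],23,141)):
    q=np.array([fproj(f,(p[0]+r*np.cos(a),p[1]+r*np.sin(a),z)) for a in np.linspace(0,6.28,90)]);print(q.min(0),q.max(0))
g=im[:,:,:].sum(2);print(g[235,220:325])
E
```

```text
Traceback (most recent call last):
cv2.error: OpenCV(4.12.0) /io/opencv/modules/imgproc/src/shapedescr.cpp:361: error: (-201:Incorrect size of input array) There should be at least 5 points to fit the ellipse in function 'fitEllipseNoDirect'
```

```bash
cat > fit.py <<'E'
from h import *
def holes(f,box,S=4,T=None):
    im=f["image"]
    c=cv2.GaussianBlur(cv2.resize(im,None,fx=S,fy=S,interpolation=cv2.INTER_CUBIC),(7,7),0).astype(int)
    x0,x1,y0,y1=[b*S for b in box]
    m=np.zeros(c.shape[:2],np.uint8)
    sub=c[y0:y1,x0:x1];d=sub[...,0]-0.9*sub[...,2]   # blue minus red: block > 0
    lum=sub.sum(2);th=np.median(lum)*0.72
    m[y0:y1,x0:x1]=((lum<th)|(sub[...,2]>sub[...,0]+5))
    m=cv2.morphologyEx(m,cv2.MORPH_OPEN,np.ones((9,9)))
    H=[]
    for k in cv2.findContours(m,cv2.RETR_EXTERNAL,cv2.CHAIN_APPROX_NONE)[0]:
        if cv2.contourArea(k)<2500:continue
        k=(cv2.convexHull(k)[:,0].astype(float)+.5)/S-.5
        P=np.array([fcast(f,q,54)[:2] for q in k]).astype(np.float32);e=cv2.fitEllipse(P);H.append(e)
    return sorted(H,key=lambda e:e[0][1])
E
python3 - <<'E'
import pickle
from fit import *
f,s=pickle.load(open("w3.pkl","rb"));im=f["image"]
print(im[106,[230,310]],im[85,[200,250]],im[106,[255,260,290,296]])
H=holes(f,(62,380,76,142))
for e in H:print(np.round(e[0],1),np.round(e[1],1))
print(im[200:262,272].sum(1))
print(im[235,220:325].sum(1))
for p,r,z in((s["position"],19,109.3),(s["position"],23,141)):
    q=np.array([fproj(f,(p[0]+r*np.cos(a),p[1]+r*np.sin(a),z)) for a in np.linspace(0,6.28,90)]);print(q.min(0),q.max(0))
E
```

```text
[[175 171 166]
 [169 165 162]] [[140 137 132]
 [172 166 163]] [[ 57  78 107]
 [ 60  79 105]
 [ 72  99 138]
 [ 88 126 174]]
[542.1  62.2] [ 7.5 56. ]
[571.6  84.6] [21.5 22.6]
[556.7 134.5] [27.5 28.6]
[541.7 184.4] [33.5 34.4]
[526.8 233.8] [39.1 39.5]
[511.9 283.7] [44.9 45.5]
[567 568 566 563 566 574 562 550 547 543 545 544 530 423 280 249 246 245
 244 250 233 234 234 227 222 254 372 464 499 497 478 433 360 328 318 322
 315 322 323 322 320 321 322 312 312 319 312 308 234 133  96  92  88 103
  89  88  83  92  83  79  85  79]
[580 573 561 558 563 564 574 581 588 583 584 568 566 566 566 561 553 558
 558 561 555 536 474 382 368 424 478 507 501 499 477 342 319 315 325 327
 319 320 323 318 320 323 319 330 328 327 323 328 319 320 321 317 322 321
 325 316 313 325 320 318 319 319 323 319 325 324 319 332 312 330 316 321
 316 323 321 311 314 320 315 308 268 244 318 472 538 568 567 568 560 561
 558 567 566 566 559 561 559 557 549 540 540 550 546 555 562]
[240.71644901 210.62138602] [301.56579016 266.67696465]
[227.98052057 222.18017601] [313.91410139 298.69731974]
```

```bash
python3 - <<'E'
import pickle
from h import *
from scipy.optimize import least_squares
f,s=pickle.load(open("w3.pkl","rb"));g=cv2.GaussianBlur(f["image"],(3,3),0).sum(2).astype(float)
E=[]
for u in range(252,294,2):
    col=g[200:235,u];i=np.argmin(np.diff(col));
    # half-level crossing
    lo,hi=col[i+3:i+6].mean(),col[max(i-5,0):i-2].mean();h=(lo+hi)/2
    j=next(k for k in range(max(i-3,0),i+5) if col[k+1]<h);E.append((u,200+j+(col[j]-h)/(col[j]-col[j+1])))
E=np.array(E);print(E[::4].round(1))
p=s["position"];A=np.linspace(0,2*np.pi,720)
def res(o):
    q=np.array([fproj(f,(p[0]+o[0]+r*np.cos(a),p[1]+o[1]+r*np.sin(a),p[2]-40+dz)) for r,dz in((19,1.5),(17.5,0)) for a in A[::2]])
    out=[]
    for u,v in E:
        k=q[np.abs(q[:,0]-u)<1.0];out.append(k[:,1].min()-v)
    return np.array(out)
r=least_squares(res,[1.5,1],diff_step=.1,loss='soft_l1');print(r.x,res(r.x).round(1))
R=s["tool_rot"];t=np.array([526.8,233.8])-r.x;d=np.array([*(t-p[:2]),0]);print("target TCP",t,"tool shift",R.T@d)
E
```

```text
[[252.  220.8]
 [260.  215.9]
 [268.  213.5]
 [276.  213.6]
 [284.  214.9]
 [292.  219.5]]
[1.02237087 1.35694854] [-0.4 -0.6  0.1  0.3 -0.  -0.3 -0.2  0.   0.3  0.5  0.3  0.2  0.1  0.1
  0.1  0.4  0.3 -0.2 -0.5 -0.5 -0.1]
target TCP [525.77762913 232.44305146] tool shift [ 8.33642636e+01 -4.80765384e-02  8.11144136e-02]
```

Emit:
send_rows:
  series:
    - {"x": 3, "y": 0, "z": 0, "yaw": 0}
    - {"x": 4, "y": 0, "z": 1, "yaw": 0}
    - {"x": 1.34, "y": 0, "z": 2, "yaw": 0}
    - {"x": 0, "y": 0, "z": 1.4, "yaw": 0}
    - {"x": 0, "y": 0, "z": 0.5, "yaw": 0}
    - {"x": 0, "y": 0, "z": 0, "yaw": 0}
    - {"x": 0, "y": 0, "z": 0, "yaw": 0}

```text
time_s: 6.75
position: [526.5, 233.4, 101.1]
tool_rot: [[-0.958, -0.287, 0.001], [-0.287, 0.958, 0.0], [-0.001, -0.0, -1.0]]
contact_force: [0.4, 0.1, -1.0]
grip_width: 22.8
gripper_force: 45.0
```

Emit:
send_rows:
  series:
    - {"x": 0, "y": 0, "z": 0.2, "yaw": 0}
    - {"x": 0, "y": 0, "z": 0.1, "yaw": 0}
    - {"x": 0, "y": 0, "z": 0.1, "yaw": 0}
    - {"x": 0, "y": 0, "z": 0, "yaw": 0}

```text
time_s: 7.25
position: [525.9, 233.3, 96.7]
tool_rot: [[-0.958, -0.287, -0.0], [-0.287, 0.958, -0.0], [0.0, -0.0, -1.0]]
contact_force: [-0.2, 0.5, -1.5]
grip_width: 22.6
gripper_force: 45.0
```

Emit:
send_rows:
  series:
    - {"x": 0, "y": -0.05, "z": 0.1, "yaw": 0}
    - {"x": 0, "y": 0, "z": 0.1, "yaw": 0}
    - {"x": 0, "y": 0, "z": 0.1, "yaw": 0}
    - {"x": 0, "y": 0, "z": 0, "yaw": 0}

```text
time_s: 7.75
position: [526.0, 232.8, 93.6]
tool_rot: [[-0.958, -0.287, -0.0], [-0.287, 0.958, -0.0], [0.0, -0.0, -1.0]]
contact_force: [-0.5, 0.5, -1.9]
grip_width: 23.2
gripper_force: 45.0
```

Emit:
send_rows:
  series:
    - {"x": 0, "y": 0, "z": 0.1, "yaw": 0}
    - {"x": 0, "y": 0, "z": 0.1, "yaw": 0}
    - {"x": 0, "y": 0, "z": 0, "yaw": 0}

```text
time_s: 8.12
position: [526.0, 232.9, 91.6]
tool_rot: [[-0.958, -0.287, -0.0], [-0.287, 0.958, -0.0], [0.0, 0.0, -1.0]]
contact_force: [0.4, 0.4, -1.5]
grip_width: 23.0
gripper_force: 45.0
```

Emit:
send_rows:
  series:
    - {"x": 0, "y": 0, "z": 0.1, "yaw": 0}
    - {"x": 0, "y": 0, "z": 0.1, "yaw": 0}
    - {"x": 0, "y": 0, "z": 0.1, "yaw": 0}
    - {"x": 0, "y": 0, "z": 0, "yaw": 0}

```text
time_s: 8.62
position: [526.0, 232.9, 88.6]
tool_rot: [[-0.958, -0.287, -0.0], [-0.287, 0.958, -0.0], [0.0, 0.0, -1.0]]
contact_force: [0.5, 1.2, -1.4]
grip_width: 22.6
gripper_force: 45.0
```

Emit:
send_rows:
  series:
    - {"x": 0, "y": 0, "z": 0.1, "yaw": 0}
    - {"x": 0, "y": 0, "z": 0.1, "yaw": 0}
    - {"x": 0, "y": 0, "z": 0.1, "yaw": 0}
    - {"x": 0, "y": 0, "z": 0, "yaw": 0}

```text
time_s: 9.12
position: [526.0, 232.9, 85.6]
tool_rot: [[-0.958, -0.287, -0.0], [-0.287, 0.958, -0.0], [0.0, 0.0, -1.0]]
contact_force: [0.5, -0.3, -1.9]
grip_width: 22.4
gripper_force: 45.0
```

It is well inside the hole with no side force. Next comes the plug, at a TCP height of about 80.

Emit:
send_rows:
  series:
    - {"x": 0, "y": 0, "z": 0.2, "yaw": 0}
    - {"x": 0, "y": 0, "z": 0.2, "yaw": 0}
    - {"x": 0, "y": 0, "z": 0.2, "yaw": 0}
    - {"x": 0, "y": 0, "z": 0.2, "yaw": 0}
    - {"x": 0, "y": 0, "z": 0, "yaw": 0}

```text
time_s: 9.75
position: [526.2, 232.9, 78.1]
tool_rot: [[-0.958, -0.287, 0.001], [-0.287, 0.958, 0.0], [-0.001, -0.0, -1.0]]
contact_force: [-0.4, 1.5, 4.1]
grip_width: 22.7
gripper_force: 45.0
```

Emit:
send_rows:
  series:
    - {"x": 0, "y": 0, "z": 0.2, "yaw": 0}
    - {"x": 0, "y": 0, "z": 0.2, "yaw": 0}
    - {"x": 0, "y": 0, "z": 0.2, "yaw": 0}
    - {"x": 0, "y": 0, "z": 0.1, "yaw": 0}
    - {"x": 0, "y": 0, "z": 0, "yaw": 0}

```text
time_s: 10.38
position: [526.2, 233.0, 71.0]
tool_rot: [[-0.958, -0.287, 0.001], [-0.287, 0.958, 0.0], [-0.001, 0.0, -1.0]]
contact_force: [-0.6, -0.3, 4.6]
grip_width: 22.8
gripper_force: 45.0
```

Emit:
send_rows:
  series:
    - {"x": 0, "y": 0, "z": 0.15, "yaw": 0}
    - {"x": 0, "y": 0, "z": 0.15, "yaw": 0}
    - {"x": 0, "y": 0, "z": 0.1, "yaw": 0}
    - {"x": 0, "y": 0, "z": 0.1, "yaw": 0}
    - {"x": 0, "y": 0, "z": 0, "yaw": 0}

```text
time_s: 11.0
position: [526.2, 233.0, 66.0]
tool_rot: [[-0.958, -0.287, 0.001], [-0.287, 0.958, 0.0], [-0.001, 0.0, -1.0]]
contact_force: [-0.8, 1.3, 4.4]
grip_width: 22.9
gripper_force: 45.0
```

Emit:
send_rows:
  series:
    - {"x": 0, "y": 0, "z": 0.05, "yaw": 0}
    - {"x": 0, "y": 0, "z": 0.05, "yaw": 0}
    - {"x": 0, "y": 0, "z": 0, "yaw": 0}

```text
time_s: 11.38
position: [526.2, 233.0, 65.1]
tool_rot: [[-0.958, -0.287, 0.001], [-0.287, 0.958, 0.0], [-0.001, 0.0, -1.0]]
contact_force: [-0.1, 0.7, 5.7]
grip_width: 23.0
gripper_force: 45.0
```

Emit:
send_rows:
  series:
    - {"x": 0, "y": 0, "z": 0.05, "yaw": 0}
    - {"x": 0, "y": 0, "z": 0.05, "yaw": 0}
    - {"x": 0, "y": 0, "z": 0, "yaw": 0}

```text
time_s: 11.75
position: [526.3, 233.0, 64.2]
tool_rot: [[-0.958, -0.287, 0.001], [-0.287, 0.958, 0.0], [-0.001, 0.0, -1.0]]
contact_force: [-2.3, 1.8, 6.0]
grip_width: 23.0
gripper_force: 45.0
```

Emit:
send_rows:
  series:
    - {"x": 0, "y": 0, "z": 0.03, "yaw": 0}
    - {"x": 0, "y": 0, "z": 0, "yaw": 0}

```text
time_s: 12.0
position: [526.3, 233.0, 64.2]
tool_rot: [[-0.958, -0.287, 0.001], [-0.287, 0.958, 0.0], [-0.001, -0.0, -1.0]]
contact_force: [-3.1, 0.2, 9.7]
grip_width: 23.0
gripper_force: 45.0
```

Contact at z=64.2, as expected. I'll press a little more to make sure it is fully home.

Emit:
send_rows:
  series:
    - {"x": 0, "y": 0, "z": 0.03, "yaw": 0}
    - {"x": 0, "y": 0, "z": 0, "yaw": 0}

```text
time_s: 12.25
position: [526.3, 233.0, 64.2]
tool_rot: [[-0.958, -0.287, 0.001], [-0.287, 0.958, 0.0], [-0.001, -0.0, -1.0]]
contact_force: [-4.1, 0.1, 12.7]
grip_width: 23.1
gripper_force: 45.0
```

Emit:
send_rows:
  series:
    - {"x": 0, "y": 0, "z": 0.02, "yaw": 0}
    - {"x": 0, "y": 0, "z": 0, "yaw": 0}

```text
time_s: 12.5
position: [526.3, 233.0, 64.2]
tool_rot: [[-0.958, -0.287, 0.001], [-0.287, 0.958, 0.0], [-0.001, -0.0, -1.0]]
contact_force: [-4.6, -0.7, 13.7]
grip_width: 22.7
gripper_force: 45.0
```

Emit:
send_rows:
  series:
    - {"x": 0, "y": 0, "z": 0.05, "yaw": 0}
    - {"x": 0, "y": 0, "z": 0, "yaw": 0}
    - {"x": 0, "y": 0, "z": -0.1, "yaw": 0}
    - {"x": 0, "y": 0, "z": 0, "yaw": 0}

```text
time_s: 13.0
position: [526.2, 233.0, 64.2]
tool_rot: [[-0.958, -0.287, 0.001], [-0.287, 0.958, 0.0], [-0.001, -0.0, -1.0]]
contact_force: [-2.6, 1.3, 7.6]
grip_width: 23.2
gripper_force: 45.0
```

Emit:
send_rows:
  series:
    - {"x": 0, "y": 0, "z": 0, "yaw": 0}
    - {"x": 0, "y": 0, "z": 0, "yaw": 0}
    - {"x": 0, "y": 0, "z": 0, "yaw": 0}
    - {"x": 0, "y": 0, "z": 0, "yaw": 0}
  claw: 0.2

```text
time_s: 13.5
position: [526.0, 232.8, 63.2]
tool_rot: [[-0.958, -0.287, -0.0], [-0.287, 0.958, -0.0], [0.0, -0.0, -1.0]]
contact_force: [0.5, 0.9, -0.2]
grip_width: 52.6
gripper_force: 0.0
```

Emit:
send_rows:
  series:
    - {"x": 0, "y": 0, "z": -1, "yaw": 0}
    - {"x": 0, "y": 0, "z": -3, "yaw": 0}
    - {"x": 0, "y": 0, "z": -4, "yaw": 0}
    - {"x": -3, "y": 0, "z": -3, "yaw": 0}
    - {"x": -5, "y": 0, "z": 0, "yaw": 0}
    - {"x": 0, "y": 0, "z": 0, "yaw": 0}

```text
time_s: 14.25
position: [604.4, 256.0, 173.0]
tool_rot: [[-0.958, -0.287, 0.0], [-0.287, 0.958, 0.0], [-0.0, -0.0, -1.0]]
contact_force: [-0.2, -0.0, 0.7]
grip_width: 52.8
gripper_force: 0.0
```

```bash
python3 - <<'E'
from workcell import manip
import cv2,pickle,numpy as np
s=manip.observe();print(s["position"],s["time_s"],s["grip_width"],s["contact_force"])
a=manip.grab_frame("wrist")["image"];b=manip.grab_frame("scene")["image"]
o=np.zeros((600,800,3),np.uint8);o[:300,:400]=cv2.resize(a,(400,300));o[:300,400:]=cv2.resize(b,(400,300))
o[300:,:400]=cv2.resize(a[40:190,150:350],(400,300));o[300:,400:]=cv2.resize(b[150:270,280:440],(400,300))
cv2.imwrite("pics/end.png",o)
E
```

```text
[604.35182345 256.02327895 172.95082612] 14.25 52.82999600964599 [-0.19854468 -0.00582249  0.73088602]
```

View pics/end.png

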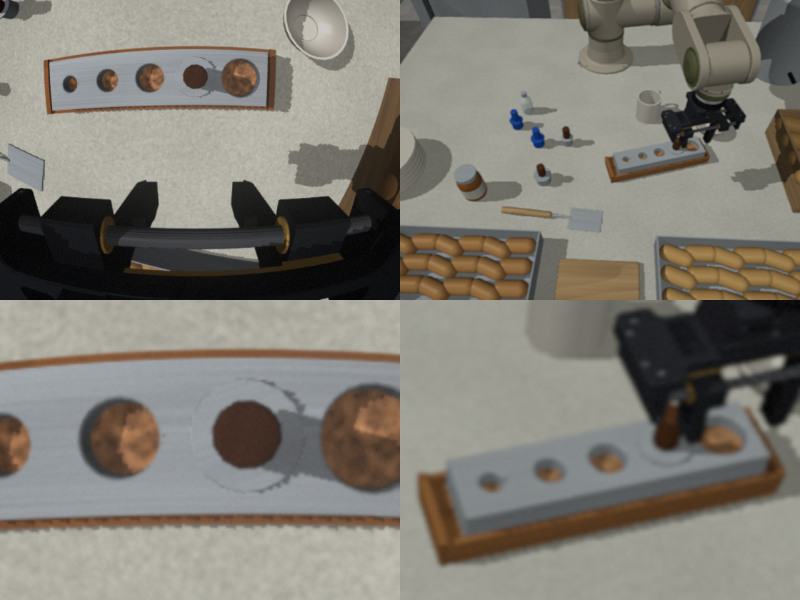

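The wrist crop at (247,435) shows the cutter upright in the 38 mm hole with its collar flat on the steel. In the scene view (670,430) the gripper is clear and everything else is in its place, so I hand in.

```bash
python3 -c "
from workcell import manip
print(manip.finish_job())"
```

```text
the job is handed in; nothing more can be done
None
```

The middle cutter is in the 38 mm hole, pressed home until its collar sat flat on the steel at under 20 N read at the wrist; it was then released and the job handed in at about 14 s.

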